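Battery and knob back on the headphone amplifier

TASK

Lay the 9 V block battery flat in the headphone amplifier's open battery drawer and slide the drawer fully shut. Then turn the white pointer knob so that its flat matches that of the D-shaped shaft on top and push it fully home. Finish while still gripping the knob and pressing the sprung shaft right down, and leave the other small things where they are.

Things in the scene. Friction and masses are not known exactly. Their poses are not given: they have to be found in the camera images.
- amp: headphone amplifier, a grey metal box with wooden end cheeks, fixed to the worktop: 120 mm deep (x), 136 mm wide (y), 59 mm high over the cheeks and 56 mm over the metal lid. Origin: centre of its underside, at the worktop. Its -x side is the front, with the battery drawer; the steel shaft stands on its lid, 15 mm behind the centre (+x)
- battery_drawer (a joint): how far the battery drawer is out of the amplifier, m: 0 is shut, 0.080 is the stop; it slides towards the amplifier's -x, with about 1.2 N of friction, and stays where it is left. It starts 0.068 to 0.080 out, and then the whole pocket is clear of the housing
- drawer_pocket (a point): centre of the pocket's floor, 10 mm above the worktop, axes as the amplifier's; moves with the drawer. Pocket 62 mm long (x), 40 mm wide (y): the battery lies with its long side along the drawer's travel, either end first. Side and rear walls stand 5 mm above the floor, 2 mm thick; the front panel stands 32 mm above the floor, inner face 31 mm towards -x
- drawer_front (a point): centre of the outer face of the drawer's front panel (steel, 60 mm wide, 36 mm high, 6 mm thick), 24 mm above the worktop, axes as the amplifier's; it moves with the drawer. Push here towards +x to shut it; when shut, this point is 66 mm in front of the amplifier's centre
- push_stem (a joint): how far the shaft is pressed down, m: 0 is up (at rest), 0.005 is right down at the stop. A spring resists it, 4.8 N at the start and 8.8 N at the stop
- shaft_tip (a point): centre of the round of the steel D-shaft at its top face, 80 mm above the worktop at rest. z up; -x points squarely out of the shaft's flat. Diameter 14 mm, flat 3.5 mm from the axis, D-shaped part 16 mm long with a 2 mm bevel at the top, below it a round stem and a 3 mm nut. It turns about z with a little friction (0.03 Nm) and moves down with the stem
- knob: white pointer knob, loose, about 50 g, upright on a round skirt 40 mm across, 18 mm high. On the skirt a grip bar 12 mm thick (y), 42 mm long (x), from 18 to 38 mm above the underside, running out on its -x side into a pointed nose 29 mm from the axis, with a black line on top. Origin: centre of the underside, on the axis; z up
- cell: 9 V block battery lying flat, loose: 26 mm (x) by 49 mm (y, long) by 17 mm high, snap terminals at one end of y. Origin: centre of its underside. About 45 g
- battery_2: bystander: a small upright round battery cell, 15 mm across, 50 mm high; origin at the centre of its underside
- hex_keys: bystander: a folding hex key set lying flat, 92 x 24 x 17 mm; origin at the centre of its underside
- strings_2: bystander: a flat box of strings, 84 x 76 x 10 mm; origin at the centre of its underside
- small_knob: bystander: a small round stepped white tone knob, 25 mm across, 18 mm high, without a pointer bar; origin at the centre of its underside
- knob_bore (a point): closed end of the blind D-shaped bore in the knob's underside, on its axis 14 mm above the underside; axes as the knob's. Bore 16 mm in diameter, its flat 4.5 mm from the axis on the -x side, under the pointer. It goes on when its axes match shaft_tip's (within 0.15 rad); fully home, this point meets shaft_tip

How it is judged:
By the outcome, as a careful person would: the job done as asked, in the order asked, and still so for the second after the job is handed in, while the arm keeps its last pose, push and grip.
It also fails if it takes over 72 s, if anything falls off the work surface, if the arm or the gripper's body presses on something with over 40 N, if the wrist force passes 120 N, or if a joint passes its speed limit or range.

ROBOT

A 6-joint arm with a two-finger parallel gripper is mounted at the origin on a cart in front of the work surface, level with it; the furniture and walls round the work are solid. World frame = base frame: x ahead of the robot, y to its left, z up, the work surface at z = 0. Lengths are in m, angles in rad, forces in N, time in s.
With the tool pointing down it reaches from about 0.375 to 0.9 m from the base axis. Payload 3.1 kg.
Tool frame: the origin (TCP) lies midway between the tips of the shut fingers; the grasp point (between the pads) lies 19 mm behind it (manip.grasp_offset is the distance from the TCP to the grasp point, in m); z points along the fingers, y is the line along which they close (so a half turn about z gives the same grasp; the last joint's range is limited). The gripper opens to 85 mm and grips with 20 to 120 N. Pads are 22 mm wide; open, the fingers measure 114 mm over their backs; the gripper's body (76 mm by 85 mm) begins 54 mm behind the grasp point. The pads swing forward as they close: fully open they stand 13 mm farther back than shut.
Start: joints at [-1.343, 0.527, 1.433, -0, 1.181, -0.178], TCP at [0.247, -0.574, 0.231] pointing down, gripper open.
Joint ranges: [-3.08, 3.08], [-0.75, 2.2], [0.22, 2.44], [-1.43, 4.57], [0, 2.65], [-2.85, 2.85]. Speed limits (rad/s): [2.79, 2.79, 3.14, 3.14, 3.14, 3.14].

INTERFACE

Orientations are given as a unit quaternion [x, y, z, w].
In Python, from station import sensors, cams, order, manip gives the robot as it stands.
- The arm moves only by the tool move_arm, never from a script. Its argument "targets" is a list of rows, each an object of numbers: "dx", "dy", "dz": the shift along the world's x, y, z normalised to -1 to 1, where 1 is 25 mm; "rx", "ry", "rz": the turn, a rotation vector about the world's x, y, z normalised to -1 to 1, where 1 is 30 degrees. A call has exactly 10 rows; each row shifts and turns the commanded pose from where the row before left it; what a row does not reach is not made up. A row lasts 1/8 s, in which the tool goes at most 62.5 mm and 10.7 degrees, less where a joint would pass 70% of its speed; a pose out of reach is approached as far as the arm can. A call with a number of a shift or a turn outside -1 to 1 is refused whole. A call with a gripper value outside its range is refused whole. "claw" is the opening in per cent of the stroke, from 0 (shut) to 100 (fully open), set as the call begins (left out, the last holds). The fingers move at their own pace and stop on an object; "newtons" is the grip in N (left out, the last holds). Time passes only in rows, so rows that do not move let the fingers close, or fill a call up. It gives the time, the measured TCP pose, the force, the opening and the grip force at its end, in the units of the state.
- sensors.sense(): the state, without advancing time (a new reading comes with each control period).
- cams.snapshot(name): name is "scene" or "top"; returns the picture (480x640x3 uint8, red, green, blue); there is no depth.
- cams.camera_model(name): a dict with "fx", "fy", "cx", "cy" (pixels), "extrinsics" (4x4, takes a point from world to camera coordinates). Camera axes: x right, y down, z forward; pixel columns grow to the right and rows downward; lengths in m; the calibration is good to about 2 mm. A picture is of the moment at which its call begins. camera_model takes no time and is no camera call.
- order.sign_off(): hands the job in; it is judged then, once.
The state is a dict: "t": time; "q": joint angles; "qd": joint speeds; "tau": joint torques, N m; "tcp_pos": TCP position; "tool_rot": TCP orientation; "force": force on the tool from outside, world axes, zero at the start; "ft_torque": the same for the moment, N m; "finger_gap": opening from 0.0 (shut) to 1.0 (fully open); "gripper_force": force on a finger pad.
Only numpy, scipy, OpenCV 4.12 (cv2) and the standard library are available. Lean on these libraries where they do the work, as an engineer would, in place of code of your own. Each camera call takes 0.05 s, during which the arm holds its last target. There are 200 camera calls.

## Working session

There is one attempt and no reset: what is moved stays moved. The work goes in short steps, Python scripts to look and compute and a tool call to move; the robot and the scene stay as the last step left them, time stands still between calls to the robot, and variables do not carry over. Pictures are saved under pics/ and viewed, at most 10 in all, crops included, and the job is handed in when it is done.

Besides the shell and the picture viewer there is one more tool, called after ">>>" as name(argument=value, ...), one argument or row to a line, values as JSON. move_arm: Moves the arm, as the interface text tells. Scaled input: -1 to 1 covers 25 mm each way for a shift and 30 degrees each way for a turn. Its arguments: {"type":"object","properties":{"targets":{"type":"array"},"claw":{"type":"number"},"newtons":{"type":"number"}},"required":["targets"]}

```bash
mkdir -p pics; ls; cat > h.py <<'E'
import numpy as np,cv2
from station import sensors,cams,order,manip
def snap(n,f):
    im=cams.snapshot(n); cv2.imwrite('pics/'+f,cv2.cvtColor(im,cv2.COLOR_RGB2BGR)); return im
def ray(n,uv):
    m=cams.camera_model(n);E=np.array(m['extrinsics']);R,t=E[:3,:3],E[:3,3]
    d=R.T@np.array([(uv[0]-m['cx'])/m['fx'],(uv[1]-m['cy'])/m['fy'],1]);return -R.T@t,d
def on(n,uv,z):
    c,d=ray(n,uv);return c+d*(z-c[2])/d[2]
def proj(n,p):
    m=cams.camera_model(n);E=np.array(m['extrinsics']);q=E[:3,:3]@np.array(p)+E[:3,3]
    return np.array([m['fx']*q[0]/q[2]+m['cx'],m['fy']*q[1]/q[2]+m['cy']])
E
python3 - <<'E'
from h import *
snap('scene','s0.png');snap('top','t0.png')
for n in('scene','top'):
    c,d=ray(n,(320,240));print(n,c,d)
    print(cams.camera_model(n)['fx'])
print(sensors.sense(),manip.grasp_offset)
E
```

```text
pics
scene [-0.03577973 -0.51599835  0.55570507] [ 0.61032838  0.63335608 -0.47586754]
524.0644940103274
top [0.46445572 0.09013801 1.1069359 ] [ 0.07096501  0.00280787 -0.99750628]
555.6537456532972
{'t': 0.1, 'q': array([-1.34247887e+00,  5.28374864e-01,  1.43379522e+00,  3.92377914e-06,
        1.18142453e+00, -1.78514037e-01]), 'qd': array([-7.91918825e-04, -2.86425578e-05, -9.33594500e-04,  1.24989079e-03,
       -3.66849528e-05, -1.19867901e-03]), 'tau': array([ 1.70623584e-04, -4.43303847e+01, -1.78586447e+01, -1.53196115e-04,
        3.88487591e-03, -2.52887268e-06]), 'tcp_pos': array([ 0.24718136, -0.57332407,  0.23042377]), 'tool_rot': array([ 9.79381918e-01,  2.02014992e-01, -2.31097722e-05, -1.00071335e-03]), 'force': array([-0.13544143, -0.79892039, -0.59834501]), 'ft_torque': array([-0.02368576, -0.00146877,  0.03412984]), 'gripper_force': 0.0, 'finger_gap': 0.9976430391894383} 0.0187
```

View pics/t0.png

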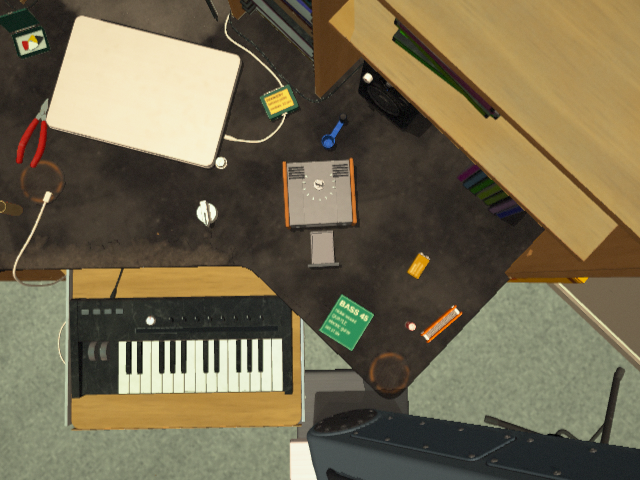

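View pics/s0.png

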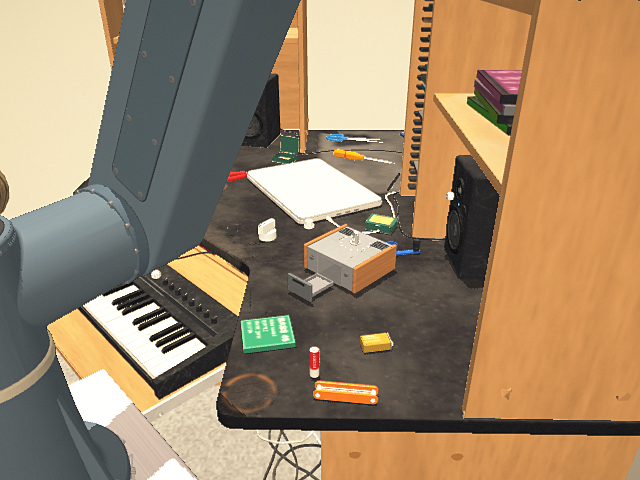

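Top view: amp at (320,193), open drawer (322,248), 9 V battery (419,265), pointer knob (206,212), bystanders at (347,321), (411,326), (441,323) and (221,163). The scene view agrees with this. Next I measure from enlarged crops.

```bash
python3 - <<'E'
from h import *
t=cv2.imread('pics/t0.png');s=cv2.imread('pics/s0.png')
def crop(im,x,y,w,h,k):return cv2.resize(im[y:y+h,x:x+w],None,fx=k,fy=k,interpolation=cv2.INTER_CUBIC)
A=crop(t,280,150,80,120,5)      # 400x600
B=crop(t,186,187,40,50,8)       # 320x400 knob
C=crop(t,399,247,40,40,5)
o=np.zeros((600,800,3),np.uint8);o[:,:400]=A;o[:400,400:720]=B;o[400:600,400:600]=C
o[400:600,600:800]=crop(s,340,222,40,40,5)
cv2.imwrite('pics/c0.png',o)
hsv=cv2.cvtColor(t,cv2.COLOR_BGR2HSV)
def blob(mask,x,y,w,h):
    m=np.zeros_like(mask);m[y:y+h,x:x+w]=mask[y:y+h,x:x+w]
    c=max(cv2.findContours(m,0,2)[0],key=cv2.contourArea);return c
c=blob(cv2.inRange(hsv,(12,120,90),(35,255,255)),395,240,50,50)
r=cv2.minAreaRect(c);b=cv2.boxPoints(r);print('cell',r)
P=np.array([on('top',p,.017) for p in b]);print(P.round(4),P.mean(0))
c=blob(cv2.inRange(hsv,(0,0,130),(180,70,255)),186,187,40,50)
print('knob',cv2.minAreaRect(c),cv2.boundingRect(c))
for uv in((206,212),):print(on('top',uv,.03))
E
```

```text
cell ((417.6922912597656, 265.9615173339844), (13.867504119873047, 23.020057678222656), 33.690067291259766)
[[ 0.4769 -0.0733  0.017 ]
 [ 0.514  -0.0993  0.017 ]
 [ 0.4985 -0.1215  0.017 ]
 [ 0.4615 -0.0954  0.017 ]] [ 0.48771597 -0.09739586  0.017     ]
knob ((201.94505310058594, 212.89305114746094), (25.165464401245117, 10.72003173828125), 81.25383758544922) (197, 200, 12, 26)
[0.59962361 0.31449315 0.03      ]
```

View pics/c0.png

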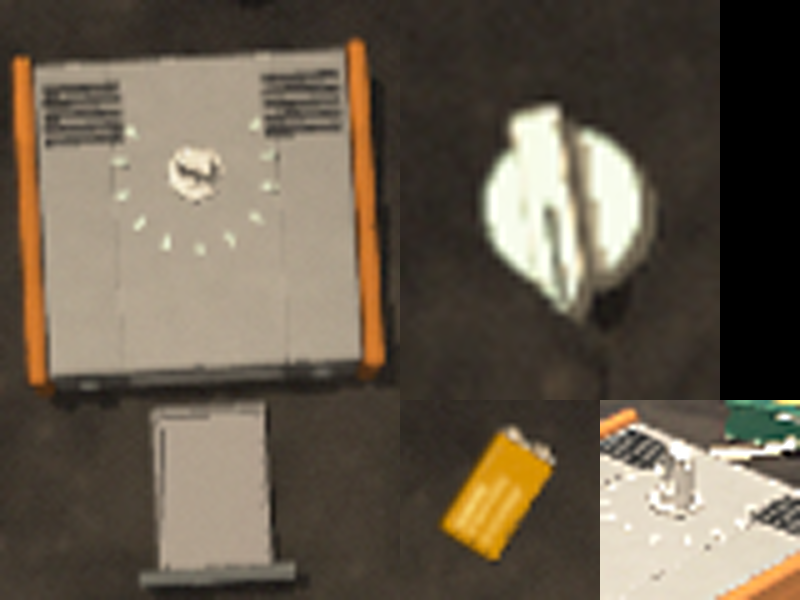

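```bash
python3 - <<'E'
from h import *
t=cv2.imread('pics/t0.png');s=cv2.imread('pics/s0.png')
o=np.zeros((500,800,3),np.uint8)
o[:,:400]=cv2.resize(t[177:193,311:327],(400,500),interpolation=cv2.INTER_NEAREST) if 0 else cv2.resize(t[175:195,311:327],(400,500),interpolation=cv2.INTER_NEAREST)
o[:,400:]=cv2.resize(s[225:250,346:366],(400,500),interpolation=cv2.INTER_NEAREST)
cv2.imwrite('pics/c1.png',o)
k=lambda x,y:(280+x/5-.4,150+y/5-.4)
C=np.array([on('top',k(*p),.059)for p in((14,58),(32,388),(364,40),(384,368))])
c=C.mean(0);x=(C[0]-C[1]+C[2]-C[3])/2;y=(C[0]-C[2]+C[1]-C[3])/2
print('amp',C.round(4),c,np.linalg.norm(x),np.linalg.norm(y),np.degrees([np.arctan2(x[1],x[0]),np.arctan2(-y[0],y[1])]))
print('panel top outer',[on('top',k(*p),.042).round(4)for p in((142,585),(295,574),(140,573),(294,562))])
print('pocket',[on('top',k(*p),.015).round(4)for p in((152,407),(265,403),(160,570),(272,564))])
sh=on('top',k(197,175),.08);print('shaft',sh,proj('scene',sh),proj('top',sh),proj('scene',sh-[0,0,.016]))
q=lambda x,y:(186+(x-400)/8-.4,187+y/8-.4)
n=on('top',q(580,318),.036);r=[on('top',q(*p),.038) for p in((510,117),(558,105))];
print('nose',n,'rear',r)
d=(r[0]+r[1])/2-n;print('knob x angle',np.degrees(np.arctan2(d[1],d[0])),np.linalg.norm(d))
print('skirt c',on('top',q(565,208),.018), 'bar:',n+d/np.linalg.norm(d)*.029)
E
```

```text
amp [[0.691  0.1623 0.059 ]
 [0.5644 0.157  0.059 ]
 [0.6956 0.0286 0.059 ]
 [0.5697 0.0236 0.059 ]] [0.63016362 0.09287889 0.059     ] 0.12630065045684233 0.13364952288385132 [2.31281229 2.12768594]
panel top outer [array([0.4895, 0.117 , 0.042 ]), array([0.4927, 0.0583, 0.042 ]), array([0.4941, 0.1177, 0.042 ]), array([0.4974, 0.0586, 0.042 ])]
pocket [array([0.5603, 0.1126, 0.015 ]), array([0.5611, 0.068 , 0.015 ]), array([0.4959, 0.1105, 0.015 ]), array([0.4975, 0.0665, 0.015 ])]
shaft [0.64108818 0.09313744 0.08      ] [353.11182666 232.9666061 ] [319.  184.6] [352.8582647  240.16335207]
nose [0.57086054 0.30928748 0.036     ] rear [array([0.6198434 , 0.32563238, 0.038     ]), array([0.62256948, 0.31399217, 0.038     ])]
knob x angle 11.807617150168843 0.051473110109496074
skirt c [0.59993235 0.31655412 0.018     ] bar: [0.59922547 0.31521716 0.0371268 ]
```

View pics/c1.png

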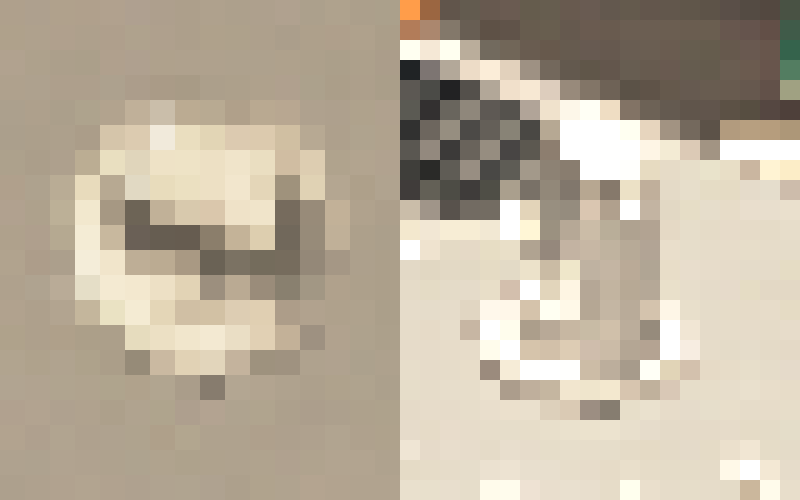

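Crops: the shaft's flat edge runs from (125,215) to (300,265) in the left panel. The flat therefore faces -x and slightly +y, which puts shaft yaw at about -12°. Now I move above the cell.

>>> move_arm(
  targets=[
    {"dx": 0.48,"dy": 0.95,"rz": -0.1},
    {"dx": 0.48,"dy": 0.95,"rz": -0.1},
    {"dx": 0.48,"dy": 0.95,"rz": -0.1},
    {"dx": 0.48,"dy": 0.95,"rz": -0.1},
    {"dx": 0.48,"dy": 0.95,"rz": -0.1},
    {"dx": 0.48,"dy": 0.95,"rz": -0.1},
    {"dx": 0.48,"dy": 0.95,"rz": -0.1},
    {"dx": 0.48,"dy": 0.95,"rz": -0.1},
    {"dx": 0.48,"dy": 0.95,"rz": -0.1},
    {"dx": 0.48,"dy": 0.95,"rz": -0.1},
  ],
  claw=60,
  newtons=30,
)

```text
schema error: expected keys dx, dy, dz, rx, ry, rz
```

>>> move_arm(
  targets=[
    {"dx": 0.48,"dy": 0.95,"dz": -0.5,"rz": -0.1},
    {"dx": 0.48,"dy": 0.95,"dz": -0.5,"rz": -0.1},
    {"dx": 0.48,"dy": 0.95,"dz": -0.5,"rz": -0.1},
    {"dx": 0.48,"dy": 0.95,"dz": -0.5,"rz": -0.1},
    {"dx": 0.48,"dy": 0.95,"dz": -0.5,"rz": -0.1},
    {"dx": 0.48,"dy": 0.95,"dz": -0.5,"rz": -0.1},
    {"dx": 0.48,"dy": 0.95,"dz": -0.5,"rz": -0.1},
    {"dx": 0.48,"dy": 0.95,"dz": -0.5,"rz": -0.1},
    {"dx": 0.48,"dy": 0.95,"dz": -0.5,"rz": -0.1},
    {},
  ],
)

```text
schema error: expected keys dx, dy, dz, rx, ry, rz
```

All six keys are required.

>>> move_arm(
  targets=[
    {"dx": 0.48,"dy": 0.95,"dz": 0,"rx": 0,"ry": 0,"rz": -0.1},
    {"dx": 0.48,"dy": 0.95,"dz": 0,"rx": 0,"ry": 0,"rz": -0.1},
    {"dx": 0.48,"dy": 0.95,"dz": 0,"rx": 0,"ry": 0,"rz": -0.1},
    {"dx": 0.48,"dy": 0.95,"dz": 0,"rx": 0,"ry": 0,"rz": -0.1},
    {"dx": 0.48,"dy": 0.95,"dz": 0,"rx": 0,"ry": 0,"rz": -0.1},
    {"dx": 0.48,"dy": 0.95,"dz": 0,"rx": 0,"ry": 0,"rz": -0.1},
    {"dx": 0.48,"dy": 0.95,"dz": 0,"rx": 0,"ry": 0,"rz": -0.1},
    {"dx": 0.48,"dy": 0.95,"dz": 0,"rx": 0,"ry": 0,"rz": -0.1},
    {"dx": 0.48,"dy": 0.95,"dz": 0,"rx": 0,"ry": 0,"rz": -0.1},
    {"dx": 0.48,"dy": 0.95,"dz": 0,"rx": 0,"ry": 0,"rz": -0.1},
  ],
  claw=60,
  newtons=30,
)

```text
t: 1.35
tcp_pos: [0.3675, -0.3354, 0.231]
tool_rot: [0.998, -0.059, -0.0, -0.0]
force: [-0.2, 0.0, 0.4]
finger_gap: 0.599
gripper_force: 0.0
```

>>> move_arm(
  targets=[
    {"dx": 0.48,"dy": 0.95,"dz": -0.5,"rx": 0,"ry": 0,"rz": -0.1},
    {"dx": 0.48,"dy": 0.95,"dz": -0.5,"rx": 0,"ry": 0,"rz": -0.1},
    {"dx": 0.48,"dy": 0.95,"dz": -0.5,"rx": 0,"ry": 0,"rz": -0.1},
    {"dx": 0.48,"dy": 0.95,"dz": -0.5,"rx": 0,"ry": 0,"rz": -0.1},
    {"dx": 0.48,"dy": 0.95,"dz": -0.5,"rx": 0,"ry": 0,"rz": -0.1},
    {"dx": 0.48,"dy": 0.95,"dz": -0.5,"rx": 0,"ry": 0,"rz": -0.1},
    {"dx": 0.48,"dy": 0.95,"dz": -0.5,"rx": 0,"ry": 0,"rz": -0.1},
    {"dx": 0.48,"dy": 0.95,"dz": -0.5,"rx": 0,"ry": 0,"rz": -0.1},
    {"dx": 0.48,"dy": 0.95,"dz": -0.5,"rx": 0,"ry": 0,"rz": -0.1},
    {"dx": 0,"dy": 0,"dz": 0,"rx": 0,"ry": 0,"rz": 0},
  ],
)

```text
t: 2.6
tcp_pos: [0.4749, -0.1211, 0.1178]
tool_rot: [0.958, -0.288, -0.001, -0.0]
force: [0.4, 0.8, 0.0]
finger_gap: 0.6
gripper_force: 0.0
```

>>> move_arm(
  targets=[
    {"dx": 0.28,"dy": 0.46,"dz": -0.5,"rx": 0,"ry": 0,"rz": -0.05},
    {"dx": 0.27,"dy": 0.45,"dz": -0.5,"rx": 0,"ry": 0,"rz": 0},
    {"dx": 0,"dy": 0,"dz": -0.5,"rx": 0,"ry": 0,"rz": 0},
    {"dx": 0,"dy": 0,"dz": -0.5,"rx": 0,"ry": 0,"rz": 0},
    {"dx": 0,"dy": 0,"dz": -0.5,"rx": 0,"ry": 0,"rz": 0},
    {"dx": 0,"dy": 0,"dz": -0.5,"rx": 0,"ry": 0,"rz": 0},
    {"dx": 0,"dy": 0,"dz": -0.5,"rx": 0,"ry": 0,"rz": 0},
    {"dx": 0,"dy": 0,"dz": -0.5,"rx": 0,"ry": 0,"rz": 0},
    {"dx": 0,"dy": 0,"dz": -0.4,"rx": 0,"ry": 0,"rz": 0},
    {"dx": 0,"dy": 0,"dz": 0,"rx": 0,"ry": 0,"rz": 0},
  ],
)

```text
t: 3.85
tcp_pos: [0.4886, -0.0998, 0.008]
tool_rot: [0.953, -0.302, -0.001, -0.0]
force: [0.5, 0.6, -0.3]
finger_gap: 0.6
gripper_force: 0.0
```

>>> move_arm(
  targets=[
    {"dx": 0,"dy": 0,"dz": 0,"rx": 0,"ry": 0,"rz": 0},
    {"dx": 0,"dy": 0,"dz": 0,"rx": 0,"ry": 0,"rz": 0},
    {"dx": 0,"dy": 0,"dz": 0,"rx": 0,"ry": 0,"rz": 0},
    {"dx": 0,"dy": 0,"dz": 0,"rx": 0,"ry": 0,"rz": 0},
    {"dx": 0,"dy": 0,"dz": 0,"rx": 0,"ry": 0,"rz": 0},
    {"dx": 0,"dy": 0,"dz": 0,"rx": 0,"ry": 0,"rz": 0},
    {"dx": 0,"dy": 0,"dz": 0,"rx": 0,"ry": 0,"rz": 0},
    {"dx": 0,"dy": 0,"dz": 0.4,"rx": 0,"ry": 0,"rz": 0},
    {"dx": 0,"dy": 0,"dz": 0.8,"rx": 0,"ry": 0,"rz": 0},
    {"dx": 0,"dy": 0,"dz": 0.8,"rx": 0,"ry": 0,"rz": 0},
  ],
  claw=20,
  newtons=30,
)

```text
t: 5.1
tcp_pos: [0.4886, -0.0998, 0.0594]
tool_rot: [0.953, -0.302, -0.001, -0.0]
force: [0.3, -0.1, -0.0]
finger_gap: 0.293
gripper_force: 29.5
```

>>> move_arm(
  targets=[
    {"dx": 0,"dy": 0.5,"dz": 0.6,"rx": 0,"ry": 0,"rz": 0.125},
    {"dx": 0,"dy": 0.9,"dz": 0,"rx": 0,"ry": 0,"rz": 0.125},
    {"dx": 0.2,"dy": 0.9,"dz": 0,"rx": 0,"ry": 0,"rz": 0.125},
    {"dx": 0.2,"dy": 0.9,"dz": 0,"rx": 0,"ry": 0,"rz": 0.125},
    {"dx": 0.2,"dy": 0.9,"dz": 0,"rx": 0,"ry": 0,"rz": 0.125},
    {"dx": 0.2,"dy": 0.9,"dz": 0,"rx": 0,"ry": 0,"rz": 0.125},
    {"dx": 0.2,"dy": 0.9,"dz": 0,"rx": 0,"ry": 0,"rz": 0.125},
    {"dx": 0.2,"dy": 0.9,"dz": 0,"rx": 0,"ry": 0,"rz": 0.125},
    {"dx": 0.2,"dy": 0.76,"dz": 0,"rx": 0,"ry": 0,"rz": 0.125},
    {"dx": 0.18,"dy": 0,"dz": 0,"rx": 0,"ry": 0,"rz": 0.125},
  ],
)

```text
t: 6.35
tcp_pos: [0.5284, 0.0905, 0.0739]
tool_rot: [1.0, 0.023, -0.0, -0.0]
force: [-0.1, 0.6, -0.4]
finger_gap: 0.295
gripper_force: 29.5
```

```bash
python3 - <<'E'
from h import *
t=snap('top','t1.png');s=snap('scene','s1.png')
st=sensors.sense();print(st['tcp_pos'],st['tool_rot'])
o=np.zeros((500,800,3),np.uint8)
o[:,:400]=cv2.resize(t[170:295,270:370],(400,500))[:,:,::-1];o[:,400:]=cv2.resize(s[220:345,250:350],(400,500))[:,:,::-1]
cv2.imwrite('pics/c2.png',o)
E
```

```text
[0.5291272  0.08954486 0.07394955] [9.99782047e-01 2.08733914e-02 3.96203038e-04 5.61334687e-05]
```

View pics/c2.png

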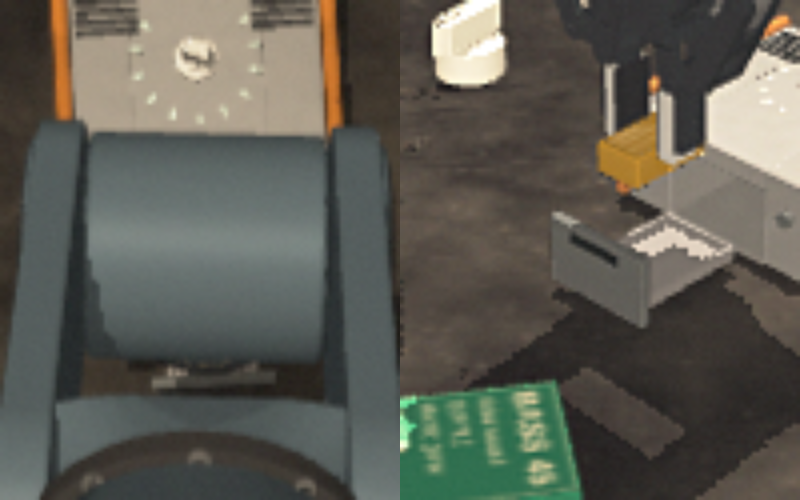

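The cell hangs level over the open pocket, with its front end at (600,165) in the scene crop. The drawer is clear of the housing, so I lower and release.

>>> move_arm(
  targets=[
    {"dx": -0.04,"dy": 0,"dz": -0.4,"rx": 0,"ry": 0,"rz": 0},
    {"dx": 0,"dy": 0,"dz": -0.4,"rx": 0,"ry": 0,"rz": 0},
    {"dx": 0,"dy": 0,"dz": -0.4,"rx": 0,"ry": 0,"rz": 0},
    {"dx": 0,"dy": 0,"dz": -0.3,"rx": 0,"ry": 0,"rz": 0},
    {"dx": 0,"dy": 0,"dz": -0.2,"rx": 0,"ry": 0,"rz": 0},
    {"dx": 0,"dy": 0,"dz": -0.2,"rx": 0,"ry": 0,"rz": 0},
    {"dx": 0,"dy": 0,"dz": -0.2,"rx": 0,"ry": 0,"rz": 0},
    {"dx": 0,"dy": 0,"dz": -0.1,"rx": 0,"ry": 0,"rz": 0},
    {"dx": 0,"dy": 0,"dz": 0,"rx": 0,"ry": 0,"rz": 0},
    {"dx": 0,"dy": 0,"dz": 0,"rx": 0,"ry": 0,"rz": 0},
  ],
)

```text
t: 7.7
tcp_pos: [0.528, 0.0891, 0.0192]
tool_rot: [1.0, 0.02, 0.001, 0.0]
force: [-0.8, -0.0, 3.9]
finger_gap: 0.29
gripper_force: 29.9
```

>>> move_arm(
  targets=[
    {"dx": 0,"dy": 0,"dz": 0,"rx": 0,"ry": 0,"rz": 0},
    {"dx": 0,"dy": 0,"dz": 0,"rx": 0,"ry": 0,"rz": 0},
    {"dx": 0,"dy": 0,"dz": 0,"rx": 0,"ry": 0,"rz": 0},
    {"dx": 0,"dy": 0,"dz": 0.5,"rx": 0,"ry": 0,"rz": 0},
    {"dx": 0,"dy": 0,"dz": 0.8,"rx": 0,"ry": 0,"rz": 0},
    {"dx": 0,"dy": 0,"dz": 0.8,"rx": 0,"ry": 0,"rz": 0},
    {"dx": -0.9,"dy": 0,"dz": 0,"rx": 0,"ry": 0,"rz": 0},
    {"dx": -0.9,"dy": 0,"dz": 0,"rx": 0,"ry": 0,"rz": 0},
    {"dx": -0.9,"dy": 0,"dz": 0,"rx": 0,"ry": 0,"rz": 0},
    {"dx": 0,"dy": 0,"dz": 0,"rx": 0,"ry": 0,"rz": 0},
  ],
  claw=50,
)

```text
t: 8.95
tcp_pos: [0.4582, 0.0892, 0.0719]
tool_rot: [1.0, 0.02, -0.001, -0.0]
force: [0.6, 0.1, 0.5]
finger_gap: 0.499
gripper_force: 0.0
```

```bash
python3 - <<'E'
from h import *
s=snap('scene','s2.png')
st=sensors.sense();print(st['tcp_pos'],st['force'])
cv2.imwrite('pics/c3.png',cv2.resize(s[240:320,260:370],(770,560),interpolation=cv2.INTER_CUBIC)[:,:,::-1])
E
```

```text
[0.46046141 0.08906549 0.07196101] [ 0.22334182 -0.29231665  0.58823589]
```

View pics/c3.png

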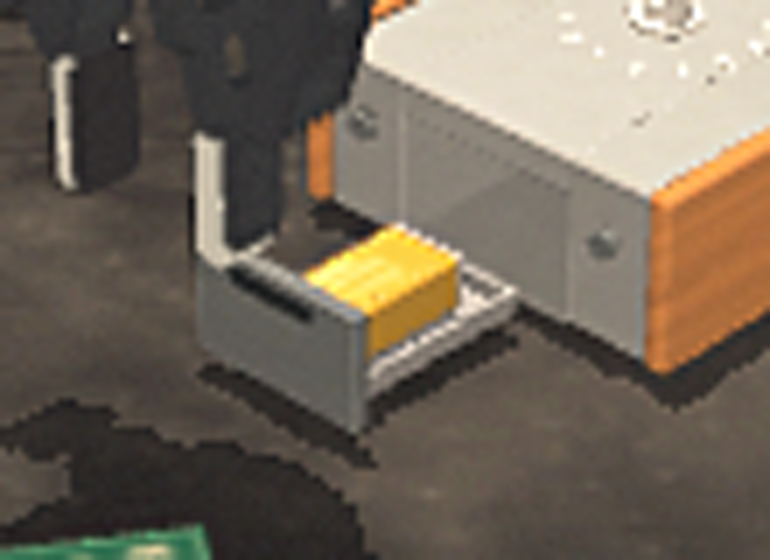

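The cell lies flat in the pocket at crop (385,290), clear of the front panel. Closing the gripper and going down in front of the panel.

>>> move_arm(
  targets=[
    {"dx": -0.3,"dy": 0,"dz": 0,"rx": 0,"ry": 0,"rz": 0},
    {"dx": 0,"dy": 0,"dz": 0,"rx": 0,"ry": 0,"rz": 0},
    {"dx": 0,"dy": 0,"dz": -0.6,"rx": 0,"ry": 0,"rz": 0},
    {"dx": 0,"dy": 0,"dz": -0.6,"rx": 0,"ry": 0,"rz": 0},
    {"dx": 0,"dy": 0,"dz": -0.6,"rx": 0,"ry": 0,"rz": 0},
    {"dx": 0,"dy": 0,"dz": -0.4,"rx": 0,"ry": 0,"rz": 0},
    {"dx": 0.4,"dy": 0,"dz": 0,"rx": 0,"ry": 0,"rz": 0},
    {"dx": 0.4,"dy": 0,"dz": 0,"rx": 0,"ry": 0,"rz": 0},
    {"dx": 0.4,"dy": 0,"dz": 0,"rx": 0,"ry": 0,"rz": 0},
    {"dx": 0.4,"dy": 0,"dz": 0,"rx": 0,"ry": 0,"rz": 0},
  ],
  claw=0,
)

```text
t: 10.25
tcp_pos: [0.4928, 0.0892, 0.0166]
tool_rot: [1.0, 0.02, -0.0, -0.0]
force: [-1.4, 1.5, -0.9]
finger_gap: -0.003
gripper_force: 0.7
```

>>> move_arm(
  targets=[
    {"dx": 0.4,"dy": 0.015,"dz": 0,"rx": 0,"ry": 0,"rz": 0},
    {"dx": 0.4,"dy": 0.015,"dz": 0,"rx": 0,"ry": 0,"rz": 0},
    {"dx": 0.4,"dy": 0.015,"dz": 0,"rx": 0,"ry": 0,"rz": 0},
    {"dx": 0.4,"dy": 0.015,"dz": 0,"rx": 0,"ry": 0,"rz": 0},
    {"dx": 0.2,"dy": 0,"dz": 0,"rx": 0,"ry": 0,"rz": 0},
    {"dx": 0,"dy": 0,"dz": 0,"rx": 0,"ry": 0,"rz": 0},
    {"dx": 0,"dy": 0,"dz": 0,"rx": 0,"ry": 0,"rz": 0},
    {"dx": 0,"dy": 0,"dz": 0,"rx": 0,"ry": 0,"rz": 0},
    {"dx": 0,"dy": 0,"dz": 0,"rx": 0,"ry": 0,"rz": 0},
    {"dx": 0,"dy": 0,"dz": 0,"rx": 0,"ry": 0,"rz": 0},
  ],
)

```text
t: 11.5
tcp_pos: [0.5376, 0.0905, 0.0163]
tool_rot: [1.0, 0.02, 0.0, 0.0]
force: [-0.4, -0.5, -0.1]
finger_gap: -0.003
gripper_force: 0.0
```

>>> move_arm(
  targets=[
    {"dx": 0.1,"dy": 0,"dz": 0,"rx": 0,"ry": 0,"rz": 0},
    {"dx": 0.1,"dy": 0,"dz": 0,"rx": 0,"ry": 0,"rz": 0},
    {"dx": 0.1,"dy": 0,"dz": 0,"rx": 0,"ry": 0,"rz": 0},
    {"dx": 0.1,"dy": 0,"dz": 0,"rx": 0,"ry": 0,"rz": 0},
    {"dx": 0.1,"dy": 0,"dz": 0,"rx": 0,"ry": 0,"rz": 0},
    {"dx": 0.08,"dy": 0,"dz": 0,"rx": 0,"ry": 0,"rz": 0},
    {"dx": 0.04,"dy": 0,"dz": 0,"rx": 0,"ry": 0,"rz": 0},
    {"dx": 0,"dy": 0,"dz": 0,"rx": 0,"ry": 0,"rz": 0},
    {"dx": 0,"dy": 0,"dz": 0,"rx": 0,"ry": 0,"rz": 0},
    {"dx": 0,"dy": 0,"dz": 0,"rx": 0,"ry": 0,"rz": 0},
  ],
)

```text
t: 12.75
tcp_pos: [0.5533, 0.0904, 0.0164]
tool_rot: [1.0, 0.02, 0.0, 0.0]
force: [-0.9, 1.2, -0.9]
finger_gap: -0.002
gripper_force: 0.3
```

>>> move_arm(
  targets=[
    {"dx": 0.04,"dy": 0,"dz": 0,"rx": 0,"ry": 0,"rz": 0},
    {"dx": 0.04,"dy": 0,"dz": 0,"rx": 0,"ry": 0,"rz": 0},
    {"dx": 0.04,"dy": 0,"dz": 0,"rx": 0,"ry": 0,"rz": 0},
    {"dx": 0.04,"dy": 0,"dz": 0,"rx": 0,"ry": 0,"rz": 0},
    {"dx": 0,"dy": 0,"dz": 0,"rx": 0,"ry": 0,"rz": 0},
    {"dx": 0,"dy": 0,"dz": 0,"rx": 0,"ry": 0,"rz": 0},
    {"dx": 0,"dy": 0,"dz": 0,"rx": 0,"ry": 0,"rz": 0},
    {"dx": 0,"dy": 0,"dz": 0,"rx": 0,"ry": 0,"rz": 0},
    {"dx": 0,"dy": 0,"dz": 0,"rx": 0,"ry": 0,"rz": 0},
    {"dx": 0,"dy": 0,"dz": 0,"rx": 0,"ry": 0,"rz": 0},
  ],
)

```text
t: 14.0
tcp_pos: [0.5542, 0.0905, 0.0162]
tool_rot: [1.0, 0.02, -0.003, -0.0]
force: [-5.7, -1.1, 4.7]
finger_gap: -0.001
gripper_force: 3.2
```

>>> move_arm(
  targets=[
    {"dx": 0.06,"dy": 0,"dz": 0,"rx": 0,"ry": 0,"rz": 0},
    {"dx": 0.06,"dy": 0,"dz": 0,"rx": 0,"ry": 0,"rz": 0},
    {"dx": 0,"dy": 0,"dz": 0,"rx": 0,"ry": 0,"rz": 0},
    {"dx": 0,"dy": 0,"dz": 0,"rx": 0,"ry": 0,"rz": 0},
    {"dx": 0,"dy": 0,"dz": 0,"rx": 0,"ry": 0,"rz": 0},
    {"dx": 0,"dy": 0,"dz": 0,"rx": 0,"ry": 0,"rz": 0},
    {"dx": 0,"dy": 0,"dz": 0,"rx": 0,"ry": 0,"rz": 0},
    {"dx": 0,"dy": 0,"dz": 0,"rx": 0,"ry": 0,"rz": 0},
    {"dx": 0,"dy": 0,"dz": 0,"rx": 0,"ry": 0,"rz": 0},
    {"dx": 0,"dy": 0,"dz": 0,"rx": 0,"ry": 0,"rz": 0},
  ],
)

```text
t: 15.25
tcp_pos: [0.5542, 0.0906, 0.016]
tool_rot: [1.0, 0.02, -0.006, -0.0]
force: [-11.1, -1.5, 8.0]
finger_gap: 0.001
gripper_force: 5.4
```

>>> move_arm(
  targets=[
    {"dx": -0.6,"dy": 0,"dz": 0,"rx": 0,"ry": 0,"rz": 0},
    {"dx": -0.8,"dy": 0,"dz": 0,"rx": 0,"ry": 0,"rz": 0},
    {"dx": 0,"dy": 0.5,"dz": 0.9,"rx": 0,"ry": 0,"rz": 0.03},
    {"dx": 0,"dy": 1,"dz": 0.9,"rx": 0,"ry": 0,"rz": 0.03},
    {"dx": 0.4,"dy": 1,"dz": 0.9,"rx": 0,"ry": 0,"rz": 0.03},
    {"dx": 0.4,"dy": 1,"dz": 0.5,"rx": 0,"ry": 0,"rz": 0.05},
    {"dx": 0.6,"dy": 1,"dz": 0,"rx": 0,"ry": 0,"rz": 0.05},
    {"dx": 0.6,"dy": 1,"dz": 0,"rx": 0,"ry": 0,"rz": 0.05},
    {"dx": 0.6,"dy": 1,"dz": 0,"rx": 0,"ry": 0,"rz": 0.05},
    {"dx": 0.6,"dy": 1,"dz": 0,"rx": 0,"ry": 0,"rz": 0.04},
  ],
  claw=50,
)

```text
t: 16.5
tcp_pos: [0.6067, 0.2793, 0.0966]
tool_rot: [0.994, 0.107, 0.002, -0.0]
force: [-0.3, -0.3, 0.1]
finger_gap: 0.498
gripper_force: 0.0
```

```bash
python3 - <<'E'
from h import *
t=snap('top','t3.png');s=snap('scene','s3.png')
st=sensors.sense();print(st['tcp_pos'],st['tool_rot'])
o=np.zeros((560,800,3),np.uint8)
o[:,:400]=cv2.resize(t[155:267,280:360],(400,560),interpolation=cv2.INTER_CUBIC)[:,:,::-1]
o[:280,400:]=cv2.resize(s[225:295,300:400],(400,280),interpolation=cv2.INTER_CUBIC)[:,:,::-1]
o[280:,400:]=cv2.resize(s[200:249,240:310],(400,280),interpolation=cv2.INTER_CUBIC)[:,:,::-1]
cv2.imwrite('pics/c4.png',o)
E
```

```text
[0.60802632 0.28087311 0.09680022] [ 9.94210603e-01  1.07398954e-01  3.16406720e-03 -8.55092423e-04]
```

View pics/c4.png

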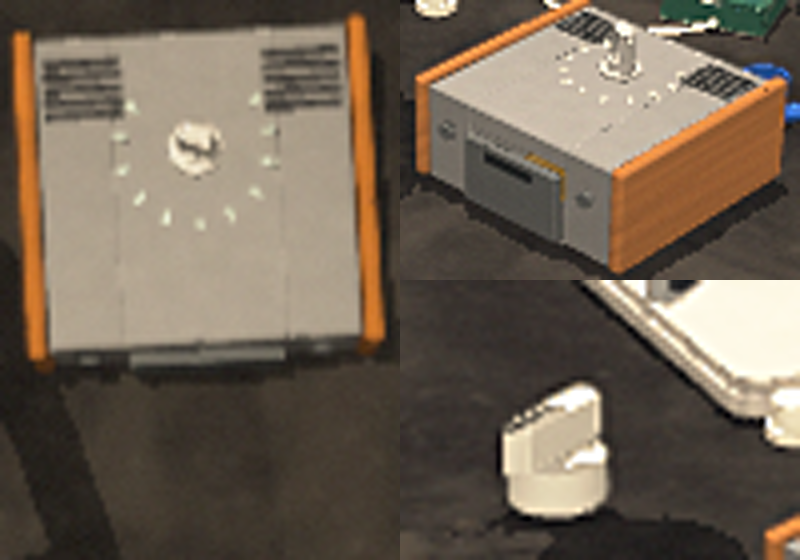

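The top crop shows the panel close to the housing. In the scene crop a yellow sliver shows beside the panel at (555,170), so I'll check the gap.

```bash
python3 - <<'E'
from h import *
s=cv2.imread('pics/s3.png');t=cv2.imread('pics/t3.png')
o=np.zeros((560,800,3),np.uint8)
o[:,:560]=cv2.resize(s[254:289,312:347],(560,560),interpolation=cv2.INTER_NEAREST)
o[:,560:]=cv2.resize(t[218:232,316:322],(240,560),interpolation=cv2.INTER_NEAREST)
cv2.imwrite('pics/c5.png',o)
for y in(227,228,229):print(on('top',(321,y),.042))
a=np.radians(2.2);X=np.array([np.cos(a),np.sin(a),0]);Y=np.array([-np.sin(a),np.cos(a),0]);C=np.array([.630,.0929,0])
for g in(0,.006,.012):
    for z in(.006,.042):
        print(g,z,[proj('scene',C-X*(.066+g)+Y*y+[0,0,z]).round(1) for y in(.03,-.03)],[proj('top',C-X*(.066+g)+Y*y+[0,0,z]).round(1) for y in(.03,-.03)])
print('housing edges',[proj('scene',C-X*.06+Y*y+[0,0,z]).round(1) for y in(.068,-.068) for z in(0,.056)])
E
```

```text
[0.56525802 0.09078664 0.042     ]
[0.56332665 0.0908196  0.042     ]
[0.56139573 0.09085256 0.042     ]
0 0.006 [array([314.6, 274.5]), array([337.3, 286.2])] [array([306.2, 230.1]), array([336.3, 228.5])]
0 0.042 [array([314.6, 258.7]), array([337.6, 270. ])] [array([305.7, 228.5]), array([336.8, 226.8])]
0.006 0.006 [array([312.5, 275.6]), array([335.1, 287.5])] [array([306.4, 233.1]), array([336.5, 231.5])]
0.006 0.042 [array([312.4, 259.8]), array([335.4, 271.2])] [array([305.8, 231.6]), array([337. , 229.9])]
0.012 0.006 [array([310.3, 276.8]), array([333. , 288.7])] [array([306.5, 236.2]), array([336.7, 234.5])]
0.012 0.042 [array([310.2, 261. ]), array([333.2, 272.5])] [array([306. , 234.7]), array([337.2, 233. ])]
housing edges [array([303.3, 268.9]), array([302.9, 244.6]), array([354.5, 295.5]), array([355.5, 269.9])]
```

View pics/c5.png

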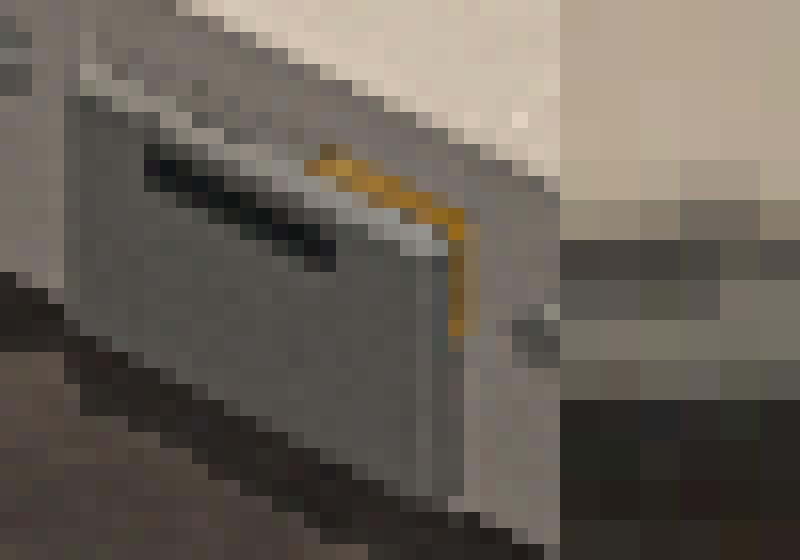

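Panel corners match the predicted shut position (g=0), and the push stopped firmly. The yellow is the cell seen through the clearance around the panel, so the drawer is shut. Next is the knob.

>>> move_arm(
  targets=[
    {"dx": -0.17,"dy": 0.7,"dz": 0,"rx": 0,"ry": 0,"rz": 0},
    {"dx": -0.17,"dy": 0.7,"dz": 0,"rx": 0,"ry": 0,"rz": 0},
    {"dx": 0,"dy": 0,"dz": -0.4,"rx": 0,"ry": 0,"rz": 0},
    {"dx": 0,"dy": 0,"dz": -0.5,"rx": 0,"ry": 0,"rz": 0},
    {"dx": 0,"dy": 0,"dz": -0.5,"rx": 0,"ry": 0,"rz": 0},
    {"dx": 0,"dy": 0,"dz": -0.5,"rx": 0,"ry": 0,"rz": 0},
    {"dx": 0,"dy": 0,"dz": -0.5,"rx": 0,"ry": 0,"rz": 0},
    {"dx": 0,"dy": 0,"dz": -0.4,"rx": 0,"ry": 0,"rz": 0},
    {"dx": 0,"dy": 0,"dz": -0.2,"rx": 0,"ry": 0,"rz": 0},
    {"dx": 0,"dy": 0,"dz": 0,"rx": 0,"ry": 0,"rz": 0},
  ],
)

```text
t: 17.85
tcp_pos: [0.5964, 0.313, 0.0209]
tool_rot: [0.994, 0.106, -0.0, 0.0]
force: [0.1, -0.6, -0.5]
finger_gap: 0.497
gripper_force: 0.0
```

>>> move_arm(
  targets=[
    {"dx": 0,"dy": 0,"dz": 0,"rx": 0,"ry": 0,"rz": 0},
    {"dx": 0,"dy": 0,"dz": 0,"rx": 0,"ry": 0,"rz": 0},
    {"dx": 0,"dy": 0,"dz": 0,"rx": 0,"ry": 0,"rz": 0},
    {"dx": 0,"dy": 0,"dz": 0,"rx": 0,"ry": 0,"rz": 0},
    {"dx": 0,"dy": 0,"dz": 0,"rx": 0,"ry": 0,"rz": 0},
    {"dx": 0,"dy": 0,"dz": 0,"rx": 0,"ry": 0,"rz": 0},
    {"dx": 0,"dy": 0,"dz": 0,"rx": 0,"ry": 0,"rz": 0},
    {"dx": 0,"dy": 0,"dz": 0,"rx": 0,"ry": 0,"rz": 0},
    {"dx": 0,"dy": 0,"dz": 0,"rx": 0,"ry": 0,"rz": 0},
    {"dx": 0,"dy": 0,"dz": 0,"rx": 0,"ry": 0,"rz": 0},
  ],
  claw=0,
  newtons=40,
)

```text
t: 19.1
tcp_pos: [0.5971, 0.3132, 0.0221]
tool_rot: [0.994, 0.106, 0.001, -0.0]
force: [-0.1, -0.9, 5.3]
finger_gap: 0.127
gripper_force: 41.0
```

>>> move_arm(
  targets=[
    {"dx": 0,"dy": 0,"dz": 0.5,"rx": 0,"ry": 0,"rz": 0},
    {"dx": 0,"dy": 0,"dz": 0.9,"rx": 0,"ry": 0,"rz": 0},
    {"dx": 0,"dy": 0,"dz": 0.9,"rx": 0,"ry": 0,"rz": 0},
    {"dx": 0,"dy": 0,"dz": 0.9,"rx": 0,"ry": 0,"rz": 0},
    {"dx": 0.2,"dy": -0.5,"dz": 0.8,"rx": 0,"ry": 0,"rz": 0},
    {"dx": 0.2,"dy": -0.8,"dz": 0,"rx": 0,"ry": 0,"rz": -0.1},
    {"dx": 0.2,"dy": -0.8,"dz": 0,"rx": 0,"ry": 0,"rz": -0.1},
    {"dx": 0.2,"dy": -0.8,"dz": 0,"rx": 0,"ry": 0,"rz": -0.1},
    {"dx": 0.2,"dy": -0.8,"dz": 0,"rx": 0,"ry": 0,"rz": -0.1},
    {"dx": 0.2,"dy": -0.8,"dz": 0,"rx": 0,"ry": 0,"rz": -0.1},
  ],
)

```text
t: 20.35
tcp_pos: [0.6268, 0.1988, 0.1208]
tool_rot: [1.0, -0.026, -0.0, 0.0]
force: [0.0, 0.4, -0.1]
finger_gap: 0.131
gripper_force: 40.3
```

>>> move_arm(
  targets=[
    {"dx": 0.2,"dy": -0.8,"dz": 0,"rx": 0,"ry": 0,"rz": -0.1},
    {"dx": 0.2,"dy": -0.8,"dz": 0,"rx": 0,"ry": 0,"rz": -0.1},
    {"dx": 0.2,"dy": -0.8,"dz": 0,"rx": 0,"ry": 0,"rz": -0.1},
    {"dx": 0.2,"dy": -0.8,"dz": 0,"rx": 0,"ry": 0,"rz": -0.07},
    {"dx": 0,"dy": -0.8,"dz": 0,"rx": 0,"ry": 0,"rz": 0},
    {"dx": 0,"dy": -0.3,"dz": 0,"rx": 0,"ry": 0,"rz": 0},
    {"dx": 0,"dy": 0,"dz": 0,"rx": 0,"ry": 0,"rz": 0},
    {"dx": 0,"dy": 0,"dz": 0,"rx": 0,"ry": 0,"rz": 0},
    {"dx": 0,"dy": 0,"dz": 0,"rx": 0,"ry": 0,"rz": 0},
    {"dx": 0,"dy": 0,"dz": 0,"rx": 0,"ry": 0,"rz": 0},
  ],
)

```text
t: 21.6
tcp_pos: [0.6465, 0.0936, 0.1213]
tool_rot: [0.993, -0.121, -0.0, -0.0]
force: [0.6, -0.2, -0.6]
finger_gap: 0.128
gripper_force: 40.3
```

```bash
python3 - <<'E'
from h import *
s=snap('scene','s4.png')
st=sensors.sense();print(st['tcp_pos'],st['tool_rot'],st['force'])
cv2.imwrite('pics/c6.png',cv2.resize(s[185:260,310:410],(800,600),interpolation=cv2.INTER_CUBIC)[:,:,::-1])
tc=st['tcp_pos'];a=np.radians(-14);X=np.array([np.cos(a),np.sin(a),0])
ax=tc+X*.0026
print('pred skirt bottom centre',proj('scene',ax+[0,0,-.021]),'nose',proj('scene',ax-X*.029+[0,0,.0]), 'shaft top',proj('scene',[.645,.0922,.08]), proj('scene',[.645,.0922,.064]))
E
```

```text
[0.6465099  0.09353641 0.1213006 ] [ 9.92702590e-01 -1.20588421e-01  2.16909114e-06 -2.85731056e-05] [ 0.30923954 -0.69510864  0.49373174]
pred skirt bottom centre [356.3109762  222.44811308] nose [343.92817083 215.94881671] shaft top [354.82604867 232.48489782] [354.56019124 239.6729694 ]
```

View pics/c6.png

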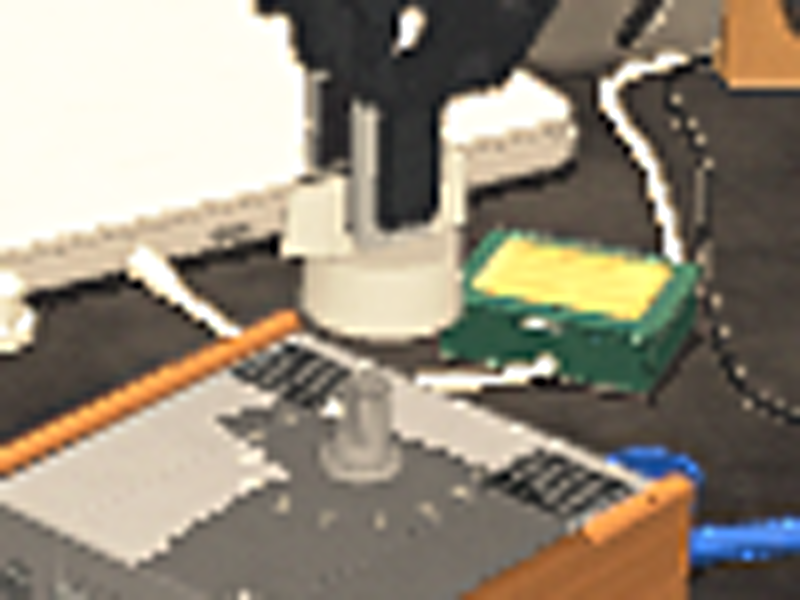

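The scene crop shows the knob upright, skirt centred at x=381, just right of the shaft at x=367. I correct in -x and lower.

>>> move_arm(
  targets=[
    {"dx": -0.1,"dy": 0,"dz": 0,"rx": 0,"ry": 0,"rz": 0},
    {"dx": -0.08,"dy": 0,"dz": -0.2,"rx": 0,"ry": 0,"rz": 0},
    {"dx": 0,"dy": 0,"dz": -0.2,"rx": 0,"ry": 0,"rz": 0},
    {"dx": 0,"dy": 0,"dz": -0.2,"rx": 0,"ry": 0,"rz": 0},
    {"dx": 0,"dy": 0,"dz": -0.1,"rx": 0,"ry": 0,"rz": 0},
    {"dx": 0,"dy": 0,"dz": -0.06,"rx": 0,"ry": 0,"rz": 0},
    {"dx": 0,"dy": 0,"dz": -0.06,"rx": 0,"ry": 0,"rz": 0},
    {"dx": 0,"dy": 0,"dz": -0.06,"rx": 0,"ry": 0,"rz": 0},
    {"dx": 0,"dy": 0,"dz": 0,"rx": 0,"ry": 0,"rz": 0},
    {"dx": 0,"dy": 0,"dz": 0,"rx": 0,"ry": 0,"rz": 0},
  ],
)

```text
t: 22.9
tcp_pos: [0.642, 0.0932, 0.0993]
tool_rot: [0.993, -0.121, -0.0, -0.0]
force: [-0.1, -0.1, -1.4]
finger_gap: 0.13
gripper_force: 40.3
```

>>> move_arm(
  targets=[
    {"dx": 0,"dy": 0,"dz": -0.06,"rx": 0,"ry": 0,"rz": 0},
    {"dx": 0,"dy": 0,"dz": -0.06,"rx": 0,"ry": 0,"rz": 0},
    {"dx": 0,"dy": 0,"dz": -0.06,"rx": 0,"ry": 0,"rz": 0},
    {"dx": 0,"dy": 0,"dz": 0,"rx": 0,"ry": 0,"rz": 0},
    {"dx": 0,"dy": 0,"dz": 0,"rx": 0,"ry": 0,"rz": 0},
    {"dx": 0,"dy": 0,"dz": 0,"rx": 0,"ry": 0,"rz": 0},
    {"dx": 0,"dy": 0,"dz": 0,"rx": 0,"ry": 0,"rz": 0},
    {"dx": 0,"dy": 0,"dz": 0,"rx": 0,"ry": 0,"rz": 0},
    {"dx": 0,"dy": 0,"dz": 0,"rx": 0,"ry": 0,"rz": 0},
    {"dx": 0,"dy": 0,"dz": 0,"rx": 0,"ry": 0,"rz": 0},
  ],
)

```text
t: 24.15
tcp_pos: [0.642, 0.0931, 0.0947]
tool_rot: [0.993, -0.121, -0.0, -0.0]
force: [-0.8, 3.2, -2.8]
finger_gap: 0.127
gripper_force: 40.2
```

```bash
python3 -c "
from h import *
st=sensors.sense();print(st['tcp_pos'],st['force'],st['ft_torque'])"
```

```text
[0.64195172 0.09314902 0.09471087] [-0.81615308  3.19350143 -2.77091052] [ 0.46578047  0.07433314 -0.01653736]
```

It is threading on, 7 mm past the tip. Relieving the lateral push towards +y.

>>> move_arm(
  targets=[
    {"dx": 0,"dy": 0.04,"dz": 0,"rx": 0,"ry": 0,"rz": 0},
    {"dx": 0,"dy": 0,"dz": -0.06,"rx": 0,"ry": 0,"rz": 0},
    {"dx": 0,"dy": 0,"dz": -0.06,"rx": 0,"ry": 0,"rz": 0},
    {"dx": 0,"dy": 0,"dz": -0.06,"rx": 0,"ry": 0,"rz": 0},
    {"dx": 0,"dy": 0,"dz": 0,"rx": 0,"ry": 0,"rz": 0},
    {"dx": 0,"dy": 0,"dz": 0,"rx": 0,"ry": 0,"rz": 0},
    {"dx": 0,"dy": 0,"dz": 0,"rx": 0,"ry": 0,"rz": 0},
    {"dx": 0,"dy": 0,"dz": 0,"rx": 0,"ry": 0,"rz": 0},
    {"dx": 0,"dy": 0,"dz": 0,"rx": 0,"ry": 0,"rz": 0},
    {"dx": 0,"dy": 0,"dz": 0,"rx": 0,"ry": 0,"rz": 0},
  ],
)

```text
t: 25.4
tcp_pos: [0.6421, 0.094, 0.0903]
tool_rot: [0.993, -0.121, -0.0, 0.0]
force: [-0.1, 0.0, -0.8]
finger_gap: 0.124
gripper_force: 40.3
```

>>> move_arm(
  targets=[
    {"dx": 0,"dy": 0,"dz": -0.06,"rx": 0,"ry": 0,"rz": 0},
    {"dx": 0,"dy": 0,"dz": -0.06,"rx": 0,"ry": 0,"rz": 0},
    {"dx": 0,"dy": 0,"dz": -0.06,"rx": 0,"ry": 0,"rz": 0},
    {"dx": 0,"dy": 0,"dz": 0,"rx": 0,"ry": 0,"rz": 0},
    {"dx": 0,"dy": 0,"dz": 0,"rx": 0,"ry": 0,"rz": 0},
    {"dx": 0,"dy": 0,"dz": 0,"rx": 0,"ry": 0,"rz": 0},
    {"dx": 0,"dy": 0,"dz": 0,"rx": 0,"ry": 0,"rz": 0},
    {"dx": 0,"dy": 0,"dz": 0,"rx": 0,"ry": 0,"rz": 0},
    {"dx": 0,"dy": 0,"dz": 0,"rx": 0,"ry": 0,"rz": 0},
    {"dx": 0,"dy": 0,"dz": 0,"rx": 0,"ry": 0,"rz": 0},
  ],
)

```text
t: 26.65
tcp_pos: [0.6422, 0.0941, 0.0864]
tool_rot: [0.993, -0.121, 0.0, -0.0]
force: [-2.6, 0.3, 5.3]
finger_gap: 0.13
gripper_force: 41.0
```

>>> move_arm(
  targets=[
    {"dx": 0,"dy": 0,"dz": -0.06,"rx": 0,"ry": 0,"rz": 0},
    {"dx": 0,"dy": 0,"dz": -0.06,"rx": 0,"ry": 0,"rz": 0},
    {"dx": 0,"dy": 0,"dz": -0.04,"rx": 0,"ry": 0,"rz": 0},
    {"dx": 0,"dy": 0,"dz": 0,"rx": 0,"ry": 0,"rz": 0},
    {"dx": 0,"dy": 0,"dz": 0,"rx": 0,"ry": 0,"rz": 0},
    {"dx": 0,"dy": 0,"dz": 0,"rx": 0,"ry": 0,"rz": 0},
    {"dx": 0,"dy": 0,"dz": 0,"rx": 0,"ry": 0,"rz": 0},
    {"dx": 0,"dy": 0,"dz": 0,"rx": 0,"ry": 0,"rz": 0},
    {"dx": 0,"dy": 0,"dz": 0,"rx": 0,"ry": 0,"rz": 0},
    {"dx": 0,"dy": 0,"dz": 0,"rx": 0,"ry": 0,"rz": 0},
  ],
)

```text
t: 27.9
tcp_pos: [0.6422, 0.0941, 0.083]
tool_rot: [0.993, -0.121, 0.0, -0.0]
force: [-3.4, 0.9, 8.0]
finger_gap: 0.128
gripper_force: 41.5
```

The force follows the spring, so the knob is home. Now pressing to the stop.

>>> move_arm(
  targets=[
    {"dx": -0.01,"dy": 0,"dz": -0.04,"rx": 0,"ry": 0,"rz": 0},
    {"dx": 0,"dy": 0,"dz": -0.04,"rx": 0,"ry": 0,"rz": 0},
    {"dx": 0,"dy": 0,"dz": -0.04,"rx": 0,"ry": 0,"rz": 0},
    {"dx": 0,"dy": 0,"dz": 0,"rx": 0,"ry": 0,"rz": 0},
    {"dx": 0,"dy": 0,"dz": 0,"rx": 0,"ry": 0,"rz": 0},
    {"dx": 0,"dy": 0,"dz": 0,"rx": 0,"ry": 0,"rz": 0},
    {"dx": 0,"dy": 0,"dz": 0,"rx": 0,"ry": 0,"rz": 0},
    {"dx": 0,"dy": 0,"dz": 0,"rx": 0,"ry": 0,"rz": 0},
    {"dx": 0,"dy": 0,"dz": 0,"rx": 0,"ry": 0,"rz": 0},
    {"dx": 0,"dy": 0,"dz": 0,"rx": 0,"ry": 0,"rz": 0},
  ],
)

```text
t: 29.15
tcp_pos: [0.6423, 0.0941, 0.0826]
tool_rot: [0.993, -0.121, 0.001, -0.0]
force: [-6.8, -0.1, 20.1]
finger_gap: 0.129
gripper_force: 43.1
```

```bash
python3 -c "
from h import *
st=sensors.sense();print(st['tcp_pos'],st['force']);print(order.sign_off())"
```

```text
[0.64233381 0.09412929 0.08260179] [-6.80130241 -0.1131627  20.08599309]
the job is handed in; nothing more can be done
None
```

The job is handed in at about 29 s: the battery lies flat in the drawer and the drawer is pushed shut. The knob is on the shaft and still gripped, holding it at its stop with about 20 N; the bystanders were not handled.

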